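# Click the snap lid of a specimen canister home with the seating tool

### The arm

A 6-joint arm with a two-finger parallel gripper is mounted at the origin on the work surface. World frame = base frame: x ahead of the robot, y to its left, z up, the work surface at z = 0. Lengths are in mm, angles in rad, forces in N, time in s.
With the tool pointing down it reaches from about 275 to 1000 mm from the base axis. Payload 8.4 kg.
Tool frame: the origin (TCP) lies at the very end of the fingers, on their centre line; the grasp point (between the pads) lies 19 mm behind it; z points along the fingers, y is the line along which they close (so a half turn about z gives the same grasp; the last joint's range is limited). The gripper opens to 85 mm and grips with 20 to 120 N. Pads are 22 mm wide; open, the fingers measure 114 mm over their backs; the gripper's body (76 mm by 85 mm) begins 54 mm behind the grasp point. The pads swing forward as they close: fully open they stand 13 mm farther back than shut.
Start: joints at [-1.189, 0.353, 1.633, -0, 1.155, -0.002], TCP at [234.028, -579.533, 231.281] pointing down, gripper open.
Joint ranges: [-2.63, 2.63], [-0.92, 2.1], [0.06, 2.66], [-1.3, 4.44], [0, 2.69], [-3.02, 3.02]. Speed limits (rad/s): [2.22, 2.22, 2.79, 3.14, 3.14, 3.14].

### API

Orientations are given as [roll, pitch, yaw] about the fixed x, y, z axes, in that order (R = Rz(yaw) Ry(pitch) Rx(roll)).
In Python, from rig import sensors, grab_frame, camera_params, order gives the robot as it stands. The module is installed in compiled form; this text tells all that it offers.
- The arm moves only by the tool move_arm, never from a script. Its argument "motion" is a list of rows, each a list of 7 numbers: the turn, a rotation vector about the tool's x, y, z in a scale on which 1.0 is pi rad, then the shift along the tool's x, y, z in a scale on which 1.0 is 1 m, then the finger opening in m, from 0 to 0.0854. A call has 1 to 8 rows; each row is the pose to reach, as a shift and turn from the pose commanded when the call began, along the tool's axes at that moment; what a row does not reach only later rows make up. A row lasts 1/8 s, in which the tool goes at most 62.5 mm and 10.7 degrees, less where a joint would pass 70% of its speed; a pose out of reach is approached as far as the arm can. A shift or turn number past 1, either way, is cut back to 1. A call with a gripper value outside its range is refused whole. The fingers move at their own pace and stop on an object; "grip_force" is the grip in N (left out, the last holds). Time passes only in rows, so rows that repeat a pose let the fingers close. It gives the time, the measured TCP pose, the force, the opening and the grip force at its end, in the units of the state.
- sensors.sense(): the state, without advancing time (a new reading comes with each control period).
- grab_frame(name): name is "side" or "top"; returns (picture, depth): 420x560x3 uint8, red, green, blue; 420x560 float32, mm along the optical axis (not along the pixel's ray), 0 where there is no reading.
- camera_params(name): a dict with "camera_matrix" (3x3 intrinsics, pixels), "world_from_camera" (4x4, takes a point from camera to world coordinates). Camera axes: x right, y down, z forward; pixel columns grow to the right and rows downward; lengths in mm; the calibration is good to about 2 mm. A picture is of the moment at which its call begins. camera_params takes no time and is no camera call.
- order.sign_off(): hands the job in; it is judged then, once.
The state is a dict: "clock": time; "qpos": joint angles; "qvel": joint speeds; "joint_efforts": joint torques, N m; "eef_pos": TCP position; "tcp_rot": TCP orientation; "contact_force": force on the tool from outside, world axes, zero at the start; "wrist_torque": the same for the moment, N m; "opening": opening from 0.0 (shut) to 1.0 (fully open); "grasp_force": force on a finger pad.
Only numpy, scipy, OpenCV 4.12 (cv2) and the standard library are available. Lean on these libraries where they do the work, as an engineer would, in place of code of your own. Each camera call takes 0.05 s, during which the arm holds its last target. There are 200 camera calls.

### The job

The lid of the specimen canister is only resting on its neck. Take the seating tool from its round rest, set its foot flat on the middle of the lid and press straight down until the lid clicks and sits firmly on its stop, then keep pressing squarely with about 15 N for a full second; the lid cracks above 25 N and must never be touched by the gripper itself. Finally stand the tool upright in its rest again, let go, and leave everything else where it is.

Things in the scene. Friction and masses are not known exactly. Their poses are not given: they have to be found in the camera images.
- canister: White canister, 53 mm wide, clamped in a 90 x 90 x 22 mm aluminium block fixed to the bench. Origin: centre of the block's underside, z up along its axis. Rim 64 mm above it, bore 37 mm. Sprung catches in the neck let the lid's plug past at 8 to 14 N (more if off-centre: the lid cocks). The plug then bottoms hard on a carrier inside, at an unknown depth that differs each time.
- lid: Grey plastic snap lid, a disc 50 mm across and 6 mm thick with a plug below, loose, 35 g. Origin: centre of the disc's underside, z up; its flat top is 6 mm higher. It starts on the catches, origin 16 mm above the rim; 3 to 5 mm down it clicks and the force drops to about 0. Bottomed, its origin is 0.3 to 8.3 mm above the rim: only feel tells, the force then climbs about 10 N per mm or more.
- seater: Seating tool, 150 to 290 g, standing upright: flat round steel foot 38 mm across, 12 mm thick, thin neck, square wooden handle 26 x 26 mm from 30 to 92 mm above the foot's underside, its flats facing the tool's x and y. Origin: centre of the foot's underside, z up along the handle. Hold it by the handle, about 66 mm above the origin.
- rest: Round grey plastic tool rest, 80 mm across, fixed to the bench. Origin at the centre of its underside. The tool's foot stands on its floor, 6 mm above the origin, inside a ring wall 58 mm across inside, 68 mm outside, whose top is 13 mm above the origin.
- tube_rack: Bystander: green plastic test-tube rack, 95 x 200 x 68 mm with tubes up to 98 mm high, loose. Origin at the centre of its underside, long side along its y.
- dropper_bottle: Bystander: small amber dropper bottle, 26 mm across, 84 mm tall, loose, standing upright between canister and rest. Origin at the centre of its underside.
- slide_box: Bystander: white box for microscope slides, 85 x 35 x 34 mm, loose, near the robot. Origin at the centre of its underside.
Not all that is in view belongs to the job. Several things look just like the canister: the one meant starts farthest to the robot's left.

How it is judged:
By the outcome, as a careful person would: the job done as asked, in the order asked, and still so for the second after the job is handed in, with the robot touching nothing.
It also fails if it takes over 59 s, if anything falls off the work surface, if the arm or the gripper's body presses on something with over 40 N, if the wrist force passes 120 N, or if a joint passes its speed limit or range.

## Working session

There is one attempt and no reset: what is moved stays moved. The work goes in short steps, Python scripts to look and compute and a tool call to move; the robot and the scene stay as the last step left them, time stands still between calls to the robot, and variables do not carry over. Pictures are saved under pics/ and viewed, at most 10 in all, crops included, and the job is handed in when it is done.

Besides the shell and the picture viewer there is one more tool, called after "Emit:" as a command line: name --pt "numbers of a row" for each row, then --argument value for the rest. move_arm: Moves the arm, as the interface text tells. Its arguments: {"type":"object","properties":{"motion":{"type":"array","items":{"type":"array","items":{"type":"number"}}},"grip_force":{"type":"number"}},"required":["motion"]}

```bash
mkdir -p pics; python3 - <<'E'
from rig import sensors, grab_frame, camera_params
import cv2, numpy as np
print(sensors.sense())
for n in("top","side"):
    p,d=grab_frame(n); np.savez(f"{n}.npz",p=p,d=d)
    cv2.imwrite(f"pics/{n}0.png",p[...,::-1])
    c=camera_params(n); print(n,np.round(c["camera_matrix"],1).tolist(),np.round(c["world_from_camera"],3).tolist(), (d==0).mean())
E
```

```text
{'clock': 0.0, 'qpos': array([-1.18939677e+00,  3.53663291e-01,  1.63413594e+00,  5.77083553e-07,
        1.15520208e+00, -2.44235988e-03]), 'qvel': array([-0.00050221, -0.00278588, -0.00042958,  0.00139926, -0.00173377,
        0.00051764]), 'joint_efforts': array([-3.08652736e-03, -6.05263710e+01, -3.42069411e+01, -1.65307379e-04,
        9.23242187e-03,  9.54661630e-06]), 'eef_pos': array([ 233.85083198, -579.08578112,  230.55145297]), 'tcp_rot': array([-3.14018400e+00, -3.96808815e-06,  3.83841678e-01]), 'contact_force': array([ 0.2633618 , -0.54339776, -0.7792939 ]), 'wrist_torque': array([-0.02444976, -0.00425206,  0.04205879]), 'grasp_force': 0.0, 'opening': 1.0066149275319902}
top [[468.7, 0.0, 279.7], [0.0, 468.7, 216.0], [0.0, 0.0, 1.0]] [[0.026, -0.992, 0.126, 433.249], [-1.0, -0.024, 0.014, -41.523], [-0.01, -0.126, -0.992, 1062.044], [0.0, 0.0, 0.0, 1.0]] 0.004060374149659864
side [[489.0, 0.0, 280.4], [0.0, 489.0, 210.2], [0.0, 0.0, 1.0]] [[0.899, -0.33, 0.288, 310.513], [-0.438, -0.705, 0.558, -544.932], [0.018, -0.628, -0.778, 761.398], [0.0, 0.0, 0.0, 1.0]] 0.00405187074829932
```

View pics/top0.png

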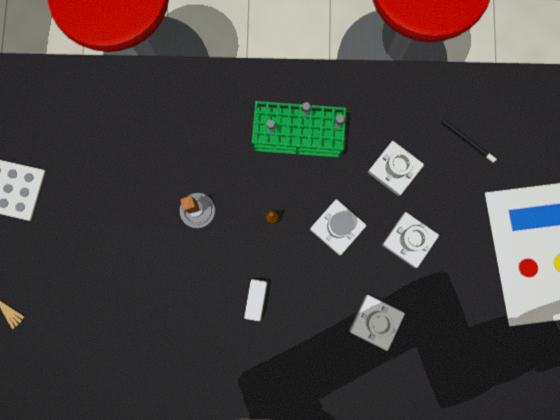

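View pics/side0.png

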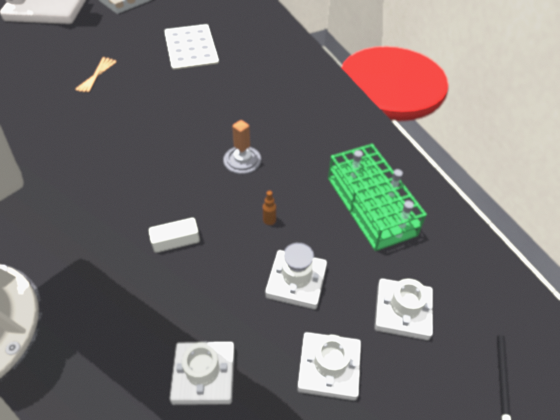

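The top view shows the lidded canister at about (341,226), leftmost of the four lookalikes. The tool stands in the rest with its handle top at (189,203) and the rest at (197,210), and the bottle is at (272,217). In the side view, the lid is at (298,257), the handle top at (241,127) and the bottle at (269,208).

```bash
cat > h.py <<'E'
import numpy as np, cv2
from rig import camera_params
def cloud(n,d):
    c=camera_params(n);K=c["camera_matrix"];T=c["world_from_camera"]
    v,u=np.mgrid[:d.shape[0],:d.shape[1]]
    P=np.stack([(u-K[0,2])/K[0,0]*d,(v-K[1,2])/K[1,1]*d,d],-1)
    P=P@T[:3,:3].T+T[:3,3]; P[d==0]=np.nan
    return P
def rect(Q):
    r=cv2.minAreaRect(Q[:,:2].astype(np.float32)); return np.round(r[0],1),np.round(r[1],1),round(r[2],1)
def circ(Q):
    c,r=cv2.minEnclosingCircle(Q[:,:2].astype(np.float32)); return np.round(c,1),round(r,1)
E
python3 - <<'E'
from h import *
for n in("top","side"):
    f=np.load(n+".npz");p=f["p"];P=cloud(n,f["d"]);X,Y,Z=P[...,0],P[...,1],P[...,2]
    hsv=cv2.cvtColor(p,cv2.COLOR_RGB2HSV)
    near=lambda x,y,r:np.hypot(X-x,Y-y)<r
    o=(hsv[...,0]<20)&(hsv[...,1]>120)&(Z>10)&(Z<130)
    k,l,s,c=cv2.connectedComponentsWithStats(o.astype(np.uint8))
    print(n)
    for i in range(1,k):
        if s[i,4]<25: continue
        Q=P[l==i]; print(" orange",s[i,4],np.round(Q.min(0)),np.round(Q.max(0)))
        zt=Q[:,2].max(); T=Q[Q[:,2]>zt-5]; print("   topface",len(T),T.mean(0).round(1),rect(T))
    # lid
    m=(Z>78)&(Z<95)&(hsv[...,1]<60)
    k,l,s,c=cv2.connectedComponentsWithStats(m.astype(np.uint8))
    for i in range(1,k):
        if s[i,4]>60: Q=P[l==i]; print(" lid?",s[i,4],c[i].round(),np.nanmean(Q,0).round(1),circ(Q))
    m=(Z>14)&(Z<30)&(hsv[...,1]<60)&(hsv[...,2]>80)
    k,l,s,c=cv2.connectedComponentsWithStats(m.astype(np.uint8))
    for i in range(1,k):
        if s[i,4]>200: Q=P[l==i]; print(" block?",s[i,4],c[i].round(),np.nanmean(Q,0).round(1),rect(Q))
    m=(Z>3)&(Z<17)&(hsv[...,1]<60)&(hsv[...,2]>50)&(Y>60)&(Y<300)
    k,l,s,c=cv2.connectedComponentsWithStats(m.astype(np.uint8))
    for i in range(1,k):
        if s[i,4]>60: Q=P[l==i]; print(" rest?",s[i,4],c[i].round(),np.nanmean(Q,0).round(1),circ(Q),rect(Q))
E
```

```text
top
 orange 213 [565. 150.  42.] [593. 181. 102.]
   topface 82 [579.6 166.5  99. ] (array([580.1, 165.9]), array([24.2, 24.4]), 25.4)
 orange 119 [549. -22.  13.] [573.   3.  86.]
   topface 12 [561.4 -10.2  83. ] (array([561.4, -10.1]), array([7.7, 6.7]), 27.8)
 lid? 438 [341. 223.] [ 545.2 -156.9   86. ] (array([ 545.3, -157. ]), 24.8)
 block? 932 [394. 169.] [ 678.4 -282.1   21.4] (array([ 683.9, -287.3]), array([90. , 90.1]), 52.9)
 block? 1002 [336. 227.] [ 542.7 -154.4   21.5] (array([ 545.5, -157.2]), array([89.9, 89.9]), 50.0)
 block? 1010 [408. 240.] [ 518.9 -313.3   21.4] (array([ 521.2, -319.3]), array([90.5, 91.1]), 55.5)
 block? 1092 [375. 321.] [ 340.  -240.1   21.6] (array([ 338.3, -244.5]), array([91.3, 89.3]), 65.0)
 rest? 625 [199. 211.] [572.9 156.1   8. ] (array([577.6, 163.6]), 41.3) (array([576.4, 161.6]), array([76.3, 78. ]), 51.6)
side
 orange 304 [565. 146.  45.] [595. 177. 101.]
   topface 67 [578.2 160.   98.3] (array([579.3, 162.4]), array([25.4, 25.7]), 18.5)
 orange 303 [548. -26.  11.] [572.  -5.  86.]
   topface 19 [560.5 -12.4  82.9] (array([560.8, -
[... 662 characters left out ...]
89.6]), array([91.8, 89.4]), 53.0)
 block? 204 [ 10. 332.] [ 82.4 -55.8  20.4] (array([ 85.8, -56.4]), array([45.3, 22.9]), 7.6)
 block? 1944 [329. 371.] [ 512.4 -330.6   22.3] (array([ 520.2, -321.6]), array([92.2, 90. ]), 55.9)
 block? 2031 [204. 378.] [ 336.1 -257.9   22.1] (array([ 337.8, -246.8]), array([90.6, 90.2]), 64.8)
 rest? 75 [553.  26.] [1602.8  274.9    9.5] (array([1602. ,  272.8]), 26.3) (array([1602.5,  272.8]), array([52.6, 11.9]), 85.2)
 rest? 634 [242. 162.] [572.7 150.9   8.7] (array([574.6, 160.3]), 42.3) (array([574.3, 156. ]), array([73.5, 79.3]), 61.3)
 rest? 66 [  9. 270.] [93.2 74.2 13.2] (array([92.6, 76.5]), 21.0) (array([92.1, 76.2]), array([ 8.1, 42. ]), 38.4)
```

Emit:
move_arm --pt "0 0 0 0.02 -0.019 0 0.085" --pt "0 0 0 0.062 -0.058 0 0.085" --pt "0 0 0 0.106 -0.099 0 0.085" --pt "0 0 0 0.15 -0.14 0 0.085" --pt "0 0 0 0.194 -0.181 0 0.085" --pt "0 0 0 0.238 -0.222 0 0.085" --pt "0 0 0 0.282 -0.263 0 0.085" --pt "0 0 0 0.326 -0.304 0 0.085" --grip_force 60

```text
clock: 1.1
eef_pos: [422.9, -173.8, 231.3]
tcp_rot: [3.141, -0.0, 0.384]
contact_force: [1.2, -0.2, 0.3]
opening: 0.992
grasp_force: 0.0
```

Emit:
move_arm --pt "0 0 0 0.044 -0.041 0 0.085" --pt "0 0 0 0.088 -0.082 0 0.085" --pt "0 0 0 0.132 -0.123 0 0.085" --pt "0 0 0 0.176 -0.164 0 0.085" --pt "0 0 0 0.215 -0.202 0 0.085" --pt "0 0 0 0.25 -0.235 0 0.085" --pt "0 0 0 0.273 -0.256 0 0.085" --pt "0 0 0 0.273 -0.256 0 0.085"

```text
clock: 2.1
eef_pos: [580.1, 165.9, 230.6]
tcp_rot: [-3.141, 0.0, 0.386]
contact_force: [-0.1, -0.3, -0.4]
opening: 0.995
grasp_force: 0.0
```

```bash
python3 - <<'E'
from rig import sensors, grab_frame
import cv2, numpy as np
s=sensors.sense();print(s["clock"],s["eef_pos"],s["tcp_rot"],s["contact_force"])
p,d=grab_frame("side");cv2.imwrite("pics/s1.png",cv2.resize(p[40:220,150:350],None,fx=3,fy=3)[...,::-1])
E
```

```text
2.1 [580.11411206 165.88198618 230.63183095] [-3.14128862e+00  4.13518911e-04  3.86145168e-01] [-0.07792281 -0.26401481 -0.3764574 ]
```

View pics/s1.png

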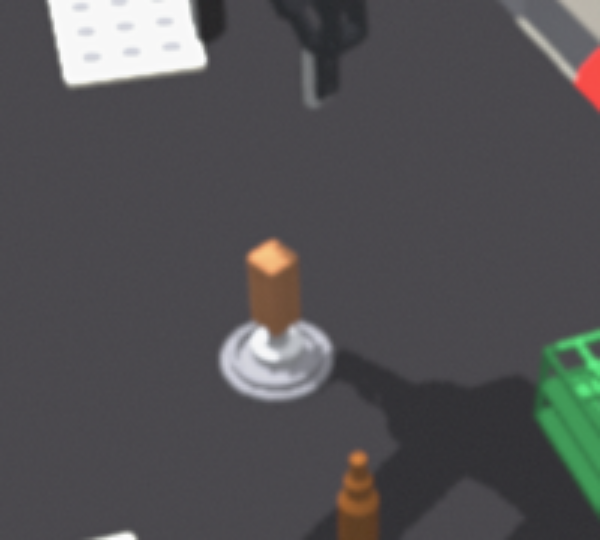

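The handle is at crop (272,285), upright and square to the gripper, which hangs above at (320,60). Going down to grasp.

Emit:
move_arm --pt "0 0 0 0 0 0.03 0.085" --pt "0 0 0 0 0 0.07 0.085" --pt "0 0 0 0 0 0.11 0.085" --pt "0 0 0 0 0 0.14 0.085" --pt "0 0 0 0 0 0.16 0.085" --pt "0 0 0 0 0 0.172 0.085" --pt "0 0 0 0 0 0.176 0.085" --pt "0 0 0 0 0 0.176 0.085"

```text
clock: 3.15
eef_pos: [580.0, 163.8, 55.7]
tcp_rot: [3.142, -0.0, 0.384]
contact_force: [-0.3, -0.1, 0.2]
opening: 0.992
grasp_force: 0.0
```

Emit:
move_arm --pt "0 0 0 0 0 0 0.05" --pt "0 0 0 0 0 0 0.035" --pt "0 0 0 0 0 0 0.025" --pt "0 0 0 0 0 0 0.015" --pt "0 0 0 0 0 0 0.01" --pt "0 0 0 0 0 0 0.01" --pt "0 0 0 0 0 0 0.01" --pt "0 0 0 0 0 0 0.01" --grip_force 80

```text
clock: 4.15
eef_pos: [579.9, 164.2, 55.5]
tcp_rot: [-3.142, -0.0, 0.384]
contact_force: [-1.0, 0.8, 5.0]
opening: 0.295
grasp_force: 78.8
```

```bash
python3 - <<'E'
from rig import sensors
s=sensors.sense();print({k:np_ for k,np_ in s.items()})
E
```

```text
{'clock': 4.15, 'qpos': array([2.73292790e-01, 5.31294189e-01, 1.80789687e+00, 1.60601729e-04,
       8.02015568e-01, 1.46022241e+00]), 'qvel': array([ 5.49820369e-05, -1.06624287e-03,  5.39873691e-04,  7.37870838e-04,
       -7.34665603e-04, -1.96360979e-04]), 'joint_efforts': array([-7.80667160e-01, -6.06297541e+01, -2.39374870e+01, -3.03672524e-01,
       -2.50609266e-01, -7.51611893e-03]), 'eef_pos': array([579.93462045, 164.15827501,  55.49598246]), 'tcp_rot': array([-3.14152048e+00, -3.96401148e-04,  3.83755060e-01]), 'contact_force': array([-0.95734811,  0.80186851,  5.03304193]), 'wrist_torque': array([ 0.19386321,  0.17351923, -0.01056664]), 'grasp_force': 78.78774404525757, 'opening': 0.2950007320410501}
```

Emit:
move_arm --pt "0 0 0 0 0 -0.008 0.01" --pt "0 0 0 0 0 -0.025 0.01" --pt "0 0 0 0 0 -0.05 0.01" --pt "0 0 0 0 0 -0.08 0.01" --pt "0 0 0 0 0 -0.105 0.01" --pt "0 0 0 0 0 -0.122 0.01" --pt "0 0 0 0 0 -0.13 0.01" --pt "0 0 0 0 0 -0.13 0.01" --grip_force 100

```text
clock: 5.15
eef_pos: [579.8, 164.0, 185.5]
tcp_rot: [3.142, -0.0, 0.384]
contact_force: [-0.2, 1.2, -1.9]
opening: 0.291
grasp_force: 98.0
```

```bash
python3 - <<'E'
from rig import sensors, grab_frame
from h import *
s=sensors.sense();print(s["clock"],s["eef_pos"],s["tcp_rot"],s["contact_force"],s["wrist_torque"])
for n in("side","top"):
    p,d=grab_frame(n);P=cloud(n,d)
    np.savez(n+"2.npz",p=p,d=d)
    X,Y,Z=np.moveaxis(P,-1,0)
    m=(Z<70)&(Z>0)&(np.hypot(X-576,Y-162)<45)
    hsv=cv2.cvtColor(p,cv2.COLOR_RGB2HSV)
    g=m&(hsv[...,2]>60)&(hsv[...,1]<60)
    if g.sum()>20: print(n,"rest",g.sum(),circ(P[g]),P[g].mean(0).round(1))
    f=(np.hypot(X-580,Y-164)<35)&(Z>125)&(Z<160)
    if f.sum()>20: Q=P[f];print(n,"foot",f.sum(),circ(Q),Q.min(0).round(1),Q.max(0).round(1))
p=np.load("side2.npz")["p"];cv2.imwrite("pics/s2.png",cv2.resize(p[40:220,150:350],None,fx=3,fy=3)[...,::-1])
E
```

```text
5.15 [579.75701701 164.00322314 185.48503285] [ 3.14159059e+00 -3.08473223e-04  3.83795871e-01] [-0.20863409  1.17989258 -1.92602482] [-0.02839018 -0.04257642  0.0171281 ]
side rest 879 (array([575.8, 161.8]), 44.7) [574.3 156.6   7.1]
side foot 239 (array([580. , 160.7]), 19.5) [561.2 141.3 135.8] [598.9 178.3 159.8]
top rest 851 (array([576.9, 163.1]), 41.9) [573.5 157.3   6.8]
top foot 95 (array([577. , 157.8]), 17.1) [561.7 145.1 136.5] [591.7 167.3 151.2]
```

View pics/s2.png

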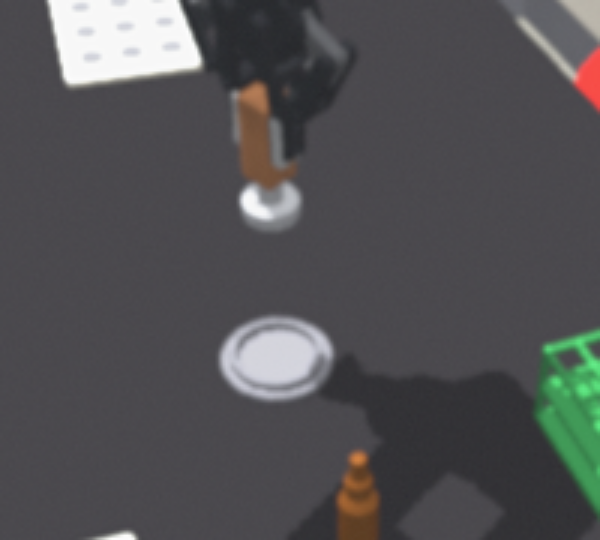

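Emit:
move_arm --pt "0 0 0 -0.01 0.0187 0 0.01" --pt "0 0 0 -0.032 0.0598 0 0.01" --pt "0 0 0 -0.06 0.1122 0 0.01" --pt "0 0 0 -0.088 0.1645 0 0.01" --pt "0 0 0 -0.115 0.215 0 0.01" --pt "0 0 0 -0.137 0.2561 0 0.01" --pt "0 0 0 -0.15 0.2804 0 0.01" --pt "0 0 0 -0.153 0.286 0 0.01"

```text
clock: 6.25
eef_pos: [543.8, -160.7, 184.6]
tcp_rot: [-3.141, 0.001, 0.381]
contact_force: [0.9, -0.1, -1.4]
opening: 0.292
grasp_force: 98.4
```

Emit:
move_arm --pt "0 0 0 0 0 0.01 0.01" --pt "0 0 0 0 0 0.02 0.01" --pt "0 0 0 0 0 0.025 0.01" --pt "0 0 0 0 0 0.025 0.01" --pt "0 0 0 0 0 0.025 0.01"

```text
clock: 6.88
eef_pos: [545.2, -158.2, 160.4]
tcp_rot: [3.141, -0.0, 0.384]
contact_force: [-0.8, -0.0, -2.4]
opening: 0.29
grasp_force: 98.4
```

```bash
python3 - <<'E'
from rig import sensors, grab_frame
from h import *
s=sensors.sense();print(s["clock"],s["eef_pos"],s["tcp_rot"],s["contact_force"],s["wrist_torque"])
for n in("side","top"):
    p,d=grab_frame(n);P=cloud(n,d)
    np.savez(n+"3.npz",p=p,d=d)
    X,Y,Z=np.moveaxis(P,-1,0)
    for nm,a,b in(("lid",78,93),("foot",106,130),("block",14,30)):
        f=(np.hypot(X-545,Y+158.5)<(70 if nm=="block" else 35))&(Z>a)&(Z<b)
        if f.sum()>20: Q=P[f];print(n,nm,f.sum(),circ(Q),Q.min(0).round(1),Q.max(0).round(1))
    if n=="side":
        cv2.imwrite("pics/s3.png",cv2.resize(p[180:330,220:380],None,fx=4,fy=4,interpolation=cv2.INTER_NEAREST)[...,::-1])
E
```

```text
6.875 [ 545.21958179 -158.17594452  160.42176269] [ 3.14146509e+00 -1.81177071e-04  3.84334255e-01] [-0.78753901 -0.03670943 -2.40935634] [-0.00672838  0.022338   -0.04017532]
side lid 412 (array([ 544.6, -160.4]), 25.2) [ 520.2 -184.8   78.4] [ 569.7 -137.    90.2]
side foot 311 (array([ 545. , -160.8]), 19.1) [ 526.5 -179.5  109.6] [ 564.  -143.9  129.8]
side block 1349 (array([ 544.4, -160.6]), 61.6) [ 483.  -221.8   14.1] [605.9 -99.1  29.9]
top lid 47 (array([ 526.6, -163.5]), 13.4) [ 521.8 -176.1   81.5] [ 532.8 -150.9   90.3]
top foot 21 (array([ 530.9, -156.6]), 6.4) [ 527.6 -162.7  111. ] [ 533.  -150.4  124.4]
top block 300 (array([ 537.9, -151.4]), 55.8) [ 485.7 -207.2   16.4] [555.6 -95.6  30. ]
```

View pics/s3.png

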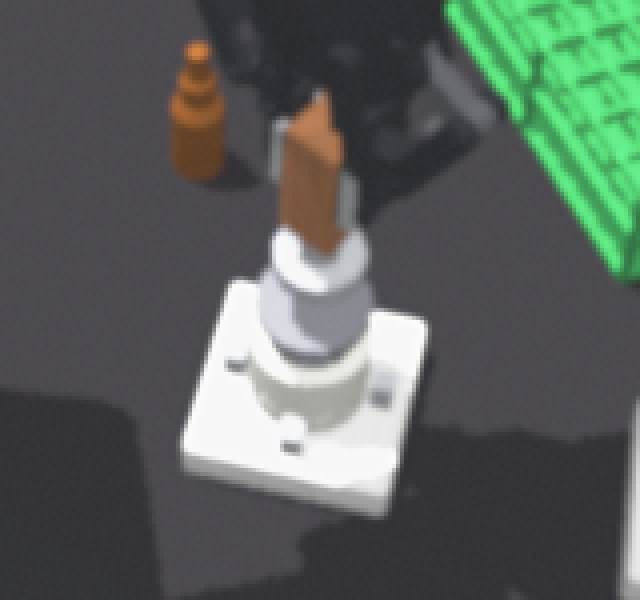

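Side view: the foot at crop (320,258) hangs centred over the lid at (316,300), and their measured centres agree within 0.6 mm. Approaching.

Emit:
move_arm --pt "0 0 0 0 -0.0004 0.008 0.01" --pt "0 0 0 0 -0.0004 0.016 0.01" --pt "0 0 0 0 -0.0004 0.02 0.01" --pt "0 0 0 0 -0.0004 0.022 0.01" --pt "0 0 0 0 -0.0004 0.022 0.01"

```text
clock: 7.6
eef_pos: [544.8, -158.1, 138.1]
tcp_rot: [-3.141, 0.0, 0.384]
contact_force: [-0.2, -1.0, -1.6]
opening: 0.289
grasp_force: 98.4
```

Emit:
move_arm --pt "0 0 0 0 0 0.0005 0.01" --pt "0 0 0 0 0 0.001 0.01" --pt "0 0 0 0 0 0.0015 0.01" --pt "0 0 0 0 0 0.002 0.01" --pt "0 0 0 0 0 0.0025 0.01"

```text
clock: 8.22
eef_pos: [544.9, -158.1, 135.8]
tcp_rot: [3.141, -0.0, 0.384]
contact_force: [-0.2, -0.1, -1.0]
opening: 0.294
grasp_force: 98.4
```

Emit:
move_arm --pt "0 0 0 0 0 0.0005 0.01" --pt "0 0 0 0 0 0.001 0.01"

```text
clock: 8.48
eef_pos: [545.0, -158.2, 135.3]
tcp_rot: [3.141, -0.0, 0.384]
contact_force: [-2.1, -0.2, 8.5]
opening: 0.292
grasp_force: 99.0
```

Emit:
move_arm --pt "0 0 0 0 0 0.0004 0.01" --pt "0 0 0 0 0 0.0008 0.01"

```text
clock: 8.72
eef_pos: [545.2, -158.2, 134.9]
tcp_rot: [3.141, -0.001, 0.384]
contact_force: [-2.3, -0.1, 10.4]
opening: 0.297
grasp_force: 99.4
```

Emit:
move_arm --pt "0 0 0 0 0 0.0004 0.01" --pt "0 0 0 0 0 0.0008 0.01"

```text
clock: 8.98
eef_pos: [545.5, -158.3, 134.4]
tcp_rot: [3.141, -0.001, 0.384]
contact_force: [-2.3, 0.1, 11.9]
opening: 0.289
grasp_force: 99.7
```

```bash
python3 - <<'E'
from rig import sensors, grab_frame
from h import *
s=sensors.sense();print(s["eef_pos"],s["tcp_rot"],s["contact_force"],s["wrist_torque"])
p,d=grab_frame("side");P=cloud("side",d)
X,Y,Z=np.moveaxis(P,-1,0)
hsv=cv2.cvtColor(p,cv2.COLOR_RGB2HSV)
for nm,a,b in(("lid+foot",76,90),("footup",92,110)):
    f=(np.hypot(X-545,Y+158.5)<35)&(Z>a)&(Z<b);Q=P[f];print(nm,f.sum(),circ(Q),Q.mean(0).round(1))
cv2.imwrite("pics/s4.png",cv2.resize(p[180:330,220:380],None,fx=4,fy=4)[...,::-1])
E
```

```text
[ 545.5047038  -158.30962018  134.36461563] [ 3.14057950e+00 -1.29119419e-03  3.83703922e-01] [-2.34678539  0.08211857 11.87194551] [ 0.05348326  0.61085315 -0.0293666 ]
lid+foot 255 (array([ 544.7, -160. ]), 25.3) [ 538.9 -169.5   85.1]
footup 257 (array([ 545.6, -161.2]), 19.4) [ 542.3 -165.9   97.3]
```

View pics/s4.png

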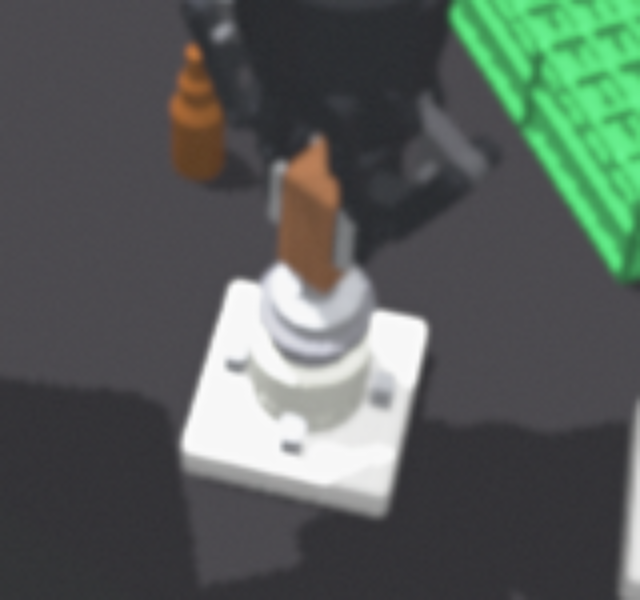

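Foot at (318,295) is flat on the lid at (318,325), and both look level. There is a small sideways load, so I'll shift back slightly while pressing.

Emit:
move_arm --pt "0 0 0 -0.0003 -0.0001 0.0004 0.01" --pt "0 0 0 -0.0006 -0.0002 0.0008 0.01"

```text
clock: 9.28
eef_pos: [545.4, -158.4, 133.9]
tcp_rot: [3.14, -0.002, 0.384]
contact_force: [-1.6, 0.2, 12.4]
opening: 0.293
grasp_force: 99.6
```

Emit:
move_arm --pt "0 0 0 0 0 0.0004 0.01" --pt "0 0 0 0 0 0.0008 0.01"

```text
clock: 9.52
eef_pos: [545.4, -158.4, 132.7]
tcp_rot: [3.14, -0.002, 0.384]
contact_force: [0.7, -0.1, 7.5]
opening: 0.295
grasp_force: 99.1
```

Emit:
move_arm --pt "0 0 0 0 0 0.0004 0.01" --pt "0 0 0 0 0 0.0008 0.01" --pt "0 0 0 0 0 0.0012 0.01"

```text
clock: 9.9
eef_pos: [544.8, -158.3, 130.7]
tcp_rot: [3.141, -0.001, 0.384]
contact_force: [-0.3, 0.2, -1.2]
opening: 0.292
grasp_force: 98.6
```

Emit:
move_arm --pt "0 0 0 0 0 0.0004 0.01" --pt "0 0 0 0 0 0.0008 0.01" --pt "0 0 0 0 0 0.0008 0.01"

```text
clock: 10.28
eef_pos: [543.8, -158.0, 129.2]
tcp_rot: [-3.141, 0.001, 0.384]
contact_force: [0.9, -0.1, -2.1]
opening: 0.295
grasp_force: 98.5
```

Emit:
move_arm --pt "0 0 0 0.0003 0 0.0004 0.01" --pt "0 0 0 0.0003 0 0.0008 0.01" --pt "0 0 0 0.0003 0 0.0012 0.01"

```text
clock: 10.65
eef_pos: [544.5, -158.0, 128.3]
tcp_rot: [-3.142, 0.0, 0.384]
contact_force: [0.0, -0.1, -2.0]
opening: 0.294
grasp_force: 98.5
```

Emit:
move_arm --pt "0 0 0 0 0 0.0004 0.01" --pt "0 0 0 0 0 0.0008 0.01" --pt "0 0 0 0 0 0.001 0.01"

```text
clock: 11.02
eef_pos: [544.5, -158.0, 127.4]
tcp_rot: [3.142, -0.0, 0.384]
contact_force: [0.2, 0.1, -1.4]
opening: 0.289
grasp_force: 98.5
```

Emit:
move_arm --pt "0 0 0 0 0 0.0004 0.01" --pt "0 0 0 0 0 0.0008 0.01" --pt "0 0 0 0 0 0.001 0.01"

```text
clock: 11.4
eef_pos: [544.4, -158.0, 126.3]
tcp_rot: [-3.142, 0.0, 0.384]
contact_force: [-0.4, -0.6, -0.8]
opening: 0.291
grasp_force: 98.5
```

Emit:
move_arm --pt "0 0 0 0 0 0.0003 0.01" --pt "0 0 0 0 0 0.0006 0.01"

```text
clock: 11.65
eef_pos: [544.5, -158.0, 125.8]
tcp_rot: [3.142, 0.0, 0.384]
contact_force: [-0.5, 0.4, -1.2]
opening: 0.289
grasp_force: 98.5
```

Emit:
move_arm --pt "0 0 0 0 0 0.0004 0.01" --pt "0 0 0 0 0 0.0008 0.01" --pt "0 0 0 0 0 0.001 0.01"

```text
clock: 12.02
eef_pos: [544.5, -158.0, 124.7]
tcp_rot: [-3.142, 0.0, 0.384]
contact_force: [-0.0, -0.1, -1.1]
opening: 0.289
grasp_force: 98.5
```

Emit:
move_arm --pt "0 0 0 0 0 0.0003 0.01" --pt "0 0 0 0 0 0.0006 0.01"

```text
clock: 12.28
eef_pos: [544.5, -158.0, 124.2]
tcp_rot: [3.142, 0.0, 0.384]
contact_force: [-0.6, -0.1, -1.5]
opening: 0.289
grasp_force: 98.5
```

Emit:
move_arm --pt "0 0 0 0 0 0.0004 0.01" --pt "0 0 0 0 0 0.0008 0.01" --pt "0 0 0 0 0 0.001 0.01"

```text
clock: 12.65
eef_pos: [544.6, -158.1, 123.9]
tcp_rot: [3.141, -0.0, 0.384]
contact_force: [-3.1, 1.2, 8.4]
opening: 0.294
grasp_force: 99.1
```

Emit:
move_arm --pt "0 0 0 0 0 0.0003 0.01" --pt "0 0 0 0 0 0.0006 0.01"

```text
clock: 12.9
eef_pos: [544.8, -158.1, 123.9]
tcp_rot: [3.141, -0.001, 0.384]
contact_force: [-4.0, 1.8, 15.1]
opening: 0.291
grasp_force: 100.1
```

Bottomed at TCP z 123.9. The load on the lid is about 17 N, counting the tool's weight. I'll ease off slightly, relieve the sideways load and hold.

Emit:
move_arm --pt "0 0 0 -0.0003 -0.0003 -0.0002 0.01" --pt "0 0 0 -0.0003 -0.0003 -0.0002 0.01"

```text
clock: 13.15
eef_pos: [544.6, -158.1, 123.9]
tcp_rot: [3.141, -0.001, 0.384]
contact_force: [-2.1, -0.1, 9.7]
opening: 0.291
grasp_force: 99.4
```

Emit:
move_arm --pt "0 0 0 0 0 0 0.01" --pt "0 0 0 0 0 0 0.01" --pt "0 0 0 0 0 0 0.01" --pt "0 0 0 0 0 0 0.01"

```text
clock: 13.65
eef_pos: [544.6, -158.1, 123.9]
tcp_rot: [3.141, -0.001, 0.384]
contact_force: [-1.4, 0.8, 9.7]
opening: 0.289
grasp_force: 99.4
```

```bash
python3 - <<'E'
from rig import sensors
s=sensors.sense();print(s["eef_pos"],s["tcp_rot"],s["contact_force"],s["wrist_torque"])
E
```

```text
[ 544.62704156 -158.07996453  123.8863456 ] [ 3.14070120e+00 -9.37261380e-04  3.83854537e-01] [-1.38949347  0.75322242  9.70728213] [ 0.0103375   0.52742833 -0.0150715 ]
```

Emit:
move_arm --pt "0 0 0 -0.0001 0 0.0001 0.01" --pt "0 0 0 -0.0001 0 0.0001 0.01"

```text
clock: 13.9
eef_pos: [544.6, -158.1, 123.9]
tcp_rot: [3.141, -0.001, 0.384]
contact_force: [-2.7, 0.9, 10.2]
opening: 0.293
grasp_force: 99.4
```

Emit:
move_arm --pt "0 0 0 0 0 0 0.01" --pt "0 0 0 0 0 0 0.01"

```text
clock: 14.15
eef_pos: [544.6, -158.1, 123.9]
tcp_rot: [3.141, -0.001, 0.384]
contact_force: [-2.4, 0.8, 11.2]
opening: 0.297
grasp_force: 99.4
```

Emit:
move_arm --pt "0 0 0 0 0 0.0002 0.01" --pt "0 0 0 0 0 0.0002 0.01" --pt "0 0 0 0 0 0.0002 0.01"

```text
clock: 14.52
eef_pos: [544.6, -158.1, 123.9]
tcp_rot: [3.141, -0.001, 0.384]
contact_force: [-3.2, 0.1, 12.2]
opening: 0.297
grasp_force: 99.7
```

Emit:
move_arm --pt "0 0 0 0 0 0 0.01" --pt "0 0 0 0 0 0 0.01" --pt "0 0 0 0 0 0 0.01" --pt "0 0 0 0 0 0 0.01" --pt "0 0 0 0 0 0 0.01" --pt "0 0 0 0 0 0 0.01"

```text
clock: 15.28
eef_pos: [544.6, -158.1, 123.9]
tcp_rot: [3.141, -0.001, 0.384]
contact_force: [-2.9, 0.1, 12.0]
opening: 0.289
grasp_force: 99.7
```

Emit:
move_arm --pt "0 0 0 0 0 0 0.01" --pt "0 0 0 0 0 0 0.01" --pt "0 0 0 0 0 0 0.01" --pt "0 0 0 0 0 0 0.01" --pt "0 0 0 0 0 0 0.01" --pt "0 0 0 0 0 0 0.01"

```text
clock: 16.02
eef_pos: [544.6, -158.1, 123.9]
tcp_rot: [3.141, -0.001, 0.384]
contact_force: [-2.7, 0.3, 12.5]
opening: 0.29
grasp_force: 99.7
```

Emit:
move_arm --pt "0 0 0 0 0 0.0001 0.01" --pt "0 0 0 0 0 0.0001 0.01" --pt "0 0 0 0 0 0.0001 0.01" --pt "0 0 0 0 0 0.0001 0.01" --pt "0 0 0 0 0 0.0001 0.01" --pt "0 0 0 0 0 0.0001 0.01" --pt "0 0 0 0 0 0.0001 0.01" --pt "0 0 0 0 0 0.0001 0.01"

```text
clock: 17.02
eef_pos: [544.6, -158.1, 123.9]
tcp_rot: [3.141, -0.001, 0.384]
contact_force: [-2.3, 0.8, 13.0]
opening: 0.29
grasp_force: 99.8
```

Emit:
move_arm --pt "0 0 0 0 0 0 0.01" --pt "0 0 0 0 0 0 0.01" --pt "0 0 0 0 0 0 0.01" --pt "0 0 0 0 0 0 0.01"

```text
clock: 17.52
eef_pos: [544.7, -158.1, 123.9]
tcp_rot: [3.141, -0.001, 0.384]
contact_force: [-3.3, 0.9, 14.6]
opening: 0.296
grasp_force: 99.8
```

Emit:
move_arm --pt "0 0 0 0 0 -0.001 0.01" --pt "0 0 0 0 0 -0.003 0.01" --pt "0 0 0 0 0 -0.008 0.01" --pt "0 0 0 0 0 -0.018 0.01" --pt "0 0 0 0 0 -0.035 0.01" --pt "0 0 0 0 0 -0.052 0.01" --pt "0 0 0 0 0 -0.062 0.01" --pt "0 0 0 0 0 -0.062 0.01"

```text
clock: 18.52
eef_pos: [544.6, -158.0, 185.6]
tcp_rot: [3.14, -0.002, 0.384]
contact_force: [0.1, -0.2, -2.8]
opening: 0.291
grasp_force: 98.5
```

```bash
python3 - <<'E'
from rig import sensors, grab_frame
from h import *
s=sensors.sense();e=s["eef_pos"];print(s["clock"],e,s["tcp_rot"],s["contact_force"])
p,d=grab_frame("side");P=cloud("side",d);X,Y,Z=np.moveaxis(P,-1,0)
f=(np.hypot(X-545,Y+160)<30)&(Z>66)&(Z<90);Q=P[f];print("lid",f.sum(),circ(Q),Q[:,2].min().round(1),np.percentile(Q[:,2],[50,95]))
f=(np.hypot(X-545,Y+160)<30)&(Z>118)&(Z<152);Q=P[f];print("foot",f.sum(),circ(Q),Q.min(0))
a=s["tcp_rot"][2];dd=np.array([579.8,164.0])-e[:2]
print("tool shift",dd@[np.cos(a),np.sin(a)],dd@[np.sin(a),-np.cos(a)])
cv2.imwrite("pics/s5.png",cv2.resize(p[160:330,200:400],None,fx=3,fy=3)[...,::-1])
E
```

```text
18.525 [ 544.57056158 -158.04959268  185.55011085] [ 3.14036226e+00 -1.57958933e-03  3.83768429e-01] [ 0.14384926 -0.19118042 -2.76567737]
lid 629 (array([ 545.3, -160.5]), 25.9) 66.0 [74.76007467 76.62261205]
foot 313 (array([ 544.3, -161.2]), 19.2) [ 526.18245706 -178.88019293  136.46040934]
tool shift 153.24784025638 -285.43327229081626
```

View pics/s5.png

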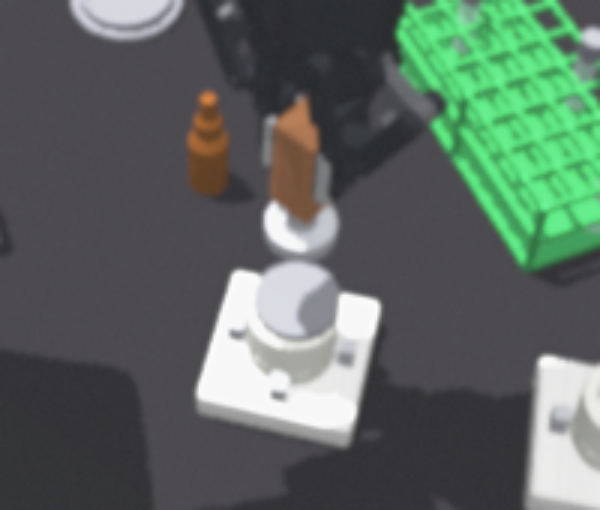

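The lid at crop (298,297) now sits flush and level on the neck, the tool is clear above it at (300,222), and the bottle is undisturbed. Returning to the rest.

Emit:
move_arm --pt "0 0 0 0.01 -0.0187 0 0.01" --pt "0 0 0 0.032 -0.06 0 0.01" --pt "0 0 0 0.06 -0.113 0 0.01" --pt "0 0 0 0.088 -0.1655 0 0.01" --pt "0 0 0 0.115 -0.216 0 0.01" --pt "0 0 0 0.137 -0.2575 0 0.01" --pt "0 0 0 0.149 -0.2801 0 0.01" --pt "0 0 0 0.152 -0.2855 0 0.01"

```text
clock: 19.58
eef_pos: [577.2, 166.2, 183.6]
tcp_rot: [-3.141, 0.001, 0.386]
contact_force: [0.3, -0.7, -2.2]
opening: 0.292
grasp_force: 98.4
```

Emit:
move_arm --pt "0 0 0 0 0 0.01 0.01" --pt "0 0 0 0 0 0.03 0.01" --pt "0 0 0 0 0 0.06 0.01" --pt "0 0 0 0 0 0.085 0.01" --pt "0 0 0 0 0 0.102 0.01" --pt "0 0 0 0 0 0.11 0.01" --pt "0 0 0 0 0 0.112 0.01" --pt "0 0 0 0 0 0.112 0.01"

```text
clock: 20.58
eef_pos: [578.5, 163.8, 72.9]
tcp_rot: [3.141, -0.001, 0.384]
contact_force: [0.1, 0.5, -1.7]
opening: 0.293
grasp_force: 98.4
```

```bash
python3 - <<'E'
from rig import sensors, grab_frame
from h import *
s=sensors.sense();print(s["clock"],s["eef_pos"],s["tcp_rot"],s["contact_force"])
p,d=grab_frame("side")
cv2.imwrite("pics/s6.png",cv2.resize(p[60:220,150:350],None,fx=3,fy=3)[...,::-1])
E
```

```text
20.575 [578.48386189 163.8295215   72.93215846] [ 3.14149629e+00 -9.34101599e-04  3.83717473e-01] [ 0.0897806   0.53650776 -1.7427403 ]
```

View pics/s6.png

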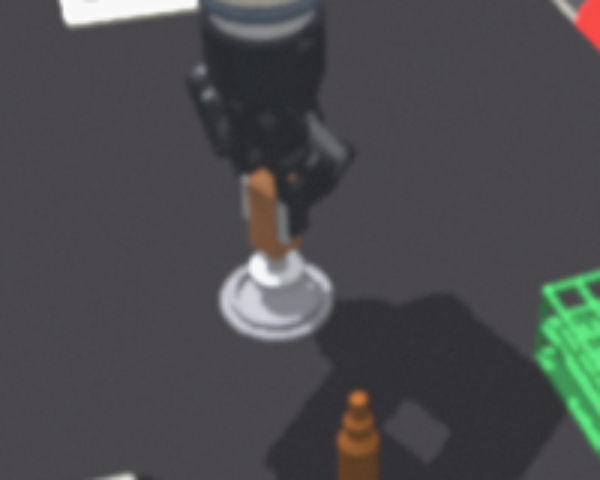

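The foot at (275,265) hangs centred about 17 mm above the rest floor at (276,297), inside the ring. Lowering it.

Emit:
move_arm --pt "0 0 0 0 0 0.006 0.01" --pt "0 0 0 0 0 0.011 0.01" --pt "0 0 0 0 0 0.014 0.01" --pt "0 0 0 0 0 0.0155 0.01" --pt "0 0 0 0 0 0.0165 0.01" --pt "0 0 0 0 0 0.0165 0.01"

```text
clock: 21.38
eef_pos: [578.0, 163.7, 55.8]
tcp_rot: [-3.142, 0.0, 0.384]
contact_force: [-0.6, -0.3, -1.9]
opening: 0.294
grasp_force: 98.4
```

Emit:
move_arm --pt "0 0 0 0 0 0.0004 0.01" --pt "0 0 0 0 0 0.0008 0.01"

```text
clock: 21.62
eef_pos: [578.2, 163.8, 55.6]
tcp_rot: [3.142, -0.0, 0.384]
contact_force: [-2.3, -0.3, 6.6]
opening: 0.291
grasp_force: 99.2
```

Emit:
move_arm --pt "0 0 0 0 0 -0.0005 0.01" --pt "0 0 0 0 0 -0.0005 0.02" --pt "0 0 0 0 0 -0.0005 0.028" --pt "0 0 0 0 0 -0.0005 0.035" --pt "0 0 0 0 0 -0.0005 0.05" --pt "0 0 0 0 0 -0.0005 0.07" --pt "0 0 0 0 0 -0.0005 0.085" --pt "0 0 0 0 0 -0.0005 0.085" --grip_force 20

```text
clock: 22.62
eef_pos: [578.0, 163.8, 55.6]
tcp_rot: [-3.142, -0.0, 0.384]
contact_force: [-0.4, -0.0, 0.0]
opening: 0.995
grasp_force: 0.0
```

Emit:
move_arm --pt "0 0 0 0 0 0 0.085" --pt "0 0 0 0 0 -0.01 0.085" --pt "0 0 0 0 0 -0.03 0.085" --pt "0 0 0 0 0 -0.06 0.085" --pt "0 0 0 0 0 -0.1 0.085" --pt "0 0 0 0 0 -0.13 0.085" --pt "0 0 0 0 0 -0.15 0.085" --pt "0 0 0 0 0 -0.15 0.085"

```text
clock: 23.62
eef_pos: [579.1, 164.1, 207.8]
tcp_rot: [3.141, -0.004, 0.384]
contact_force: [0.2, -0.2, -1.2]
opening: 0.992
grasp_force: 0.0
```

```bash
python3 - <<'E'
from rig import sensors, grab_frame
from h import *
s=sensors.sense();print(s["clock"],s["eef_pos"],s["contact_force"])
p,d=grab_frame("side");cv2.imwrite("pics/s7.png",p[...,::-1])
E
```

```text
23.625 [579.07344155 164.05312352 207.78761218] [ 0.20449376 -0.23566297 -1.15679904]
```

View pics/s7.png

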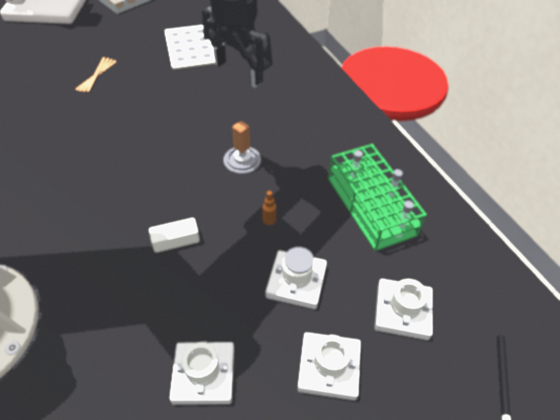

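The tool stands upright in its rest at (241,140), the lid is seated at (298,260), the gripper is well clear, and nothing else has moved.

```bash
python3 -c "
from rig import order; print(order.sign_off())"
```

```text
the job is handed in; nothing more can be done
None
```

The job is handed in: the lid clicked and bottomed on its stop, was held at about 14–16 N for over a second, the tool stands upright in its rest, and nothing else appears to have moved.

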